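# Present a circuit card to the inspection camera

### The arm

A 6-joint arm with a two-finger parallel gripper is mounted at the origin on the work surface. World frame = base frame: x ahead of the robot, y to its left, z up, the work surface at z = 0. Lengths are in m, angles in rad, forces in N, time in s.
With the tool pointing down it reaches from about 0.3 to 0.775 m from the base axis. Payload 14.6 kg.
Tool frame: the origin (TCP) lies midway between the tips of the shut fingers; the grasp point (between the pads) lies 19 mm behind it (ctrl.grip_depth is the distance from the TCP to the grasp point, in m); z points along the fingers, x is the direction in which the jaws open and shut, and the axes are right-handed (so a half turn about z gives the same grasp; the last joint's range is limited). The gripper opens to 94 mm and grips with 3 to 60 N. Pads are 16 mm wide; open, the fingers measure 119 mm over their backs; the gripper's body (75 mm by 177 mm) begins 78 mm behind the grasp point.
Start: joints at [1.177, 0.3, 1.521, -0, 1.321, -0.067], TCP at [0.177, 0.521, 0.205] pointing down, gripper open.
Joint ranges: [-3.03, 3.03], [-0.79, 2.21], [0.23, 2.52], [-1.04, 4.18], [0, 3.07], [-2.55, 2.55]. Speed limits (rad/s): [2.22, 2.22, 2.57, 3.14, 3.14, 3.14].

### API

Orientations are given as [roll, pitch, yaw] about the fixed x, y, z axes, in that order (R = Rz(yaw) Ry(pitch) Rx(roll)).
In Python, from station import ctrl gives the robot as it stands.
- The arm moves only by the tool play_rows, never from a script. Its argument "steps" is a list that holds one entry, the list of rows, each a list of 7 numbers: the shift along the tool's x, y, z in cm, then the turn, a rotation vector about the tool's x, y, z in rad, then the opening, from 0 (shut) to 1 (fully open). In form: [[[x, y, z, ax, ay, az, hand], ...]]. A call has 1 to 20 rows; each row is the pose to reach, as a shift and turn from the pose measured when the call began, along the tool's axes at that moment; what a row does not reach only later rows make up. A row lasts 1/12 s, in which the tool goes at most 41.7 mm and 7.16 degrees, less where a joint would pass 70% of its speed; a pose out of reach is approached as far as the arm can. A call with a gripper value outside its range is refused whole. The fingers move at their own pace and stop on an object; "force" is the grip in N (left out, the last holds). Time passes only in rows, so rows that repeat a pose let the fingers close. It gives the time, the measured TCP pose, the force and the opening at its end, in the units of the state.
- ctrl.get_obs(): the state, without advancing time (a new reading comes with each control period).
- ctrl.camera(name): name is "scene" or "top" or "wrist"; returns a dict with "frame" (400x640x3 uint8, blue, green, red), "fovy" (degrees; the focal length in pixels is half the picture's height over the tangent of half this angle, whatever the lens; pixels are square), "cx", "cy" (the principal point, pixels), "D" ([k1, k2, p1, p2, k3] as OpenCV has them; the pictures are not rectified), "world_to_cam" (4x4, takes a point from world to camera coordinates). Camera axes: x right, y up, looking along -z (the intrinsics and any distortion apply to the point x, -y, -z); pixel columns grow to the right and rows downward; lengths in m; the calibration is good to about 2 mm. A picture is of the moment at which its call begins. There is no depth.
- ctrl.hand_in(): hands the job in, once; it reports no verdict.
The state is a dict: "time_s": time; "qpos": joint angles; "joint_vel": joint speeds; "tau": joint torques, N m; "ee_pos": TCP position; "eef_rot": TCP orientation; "force": force on the tool from outside, world axes, zero at the start; "moment": the same for the moment, N m; "grip_width": finger opening in m.
Only numpy, scipy, OpenCV 4.12 (cv2) and the standard library are available. Lean on these libraries where they do the work, as an engineer would, in place of code of your own. Each camera call takes 0.05 s, during which the arm holds its last target. There are 200 camera calls.

### The job

Pull the circuit card with the red grip bar up out of the rack and hold it in the air in front of the inspection camera: centred on the lens axis at the focus distance (130 mm in front of the lens), grip bar uppermost and level, component side turned to the lens and square to it, so leaning back to match the camera's downward look. Finish while still holding the card there, motionless; do not touch the camera or its stand, and leave the two other cards, the jar and the nozzle where they are.

Things in the scene. Friction and masses are not known exactly. Their poses are not given: they have to be found in the camera images.
- card: Green board 110 (y) x 80 (z) x 3 mm (x) on edge, with a RED grip bar mid top edge: 60 (y) x 10 (x) x 18 mm, 76 to 94 mm above the lower edge, centred on the thickness; 0.1 to 0.2 kg. Origin: middle of lower edge. z up to the bar; +x out of the component side (chips up to 3.5 mm high, below 60 mm); other side bare. Starts in any one of the rack's slots, component side to the rack's +x.
- card_center (a point): Centre of the red-bar card, 45 mm above the middle of its lower edge, midway through its thickness; axes as card. This is the point to bring to the focus.
- rack: Fixed black rack, 220 (x) x 128 (y) x 67 mm high. Origin: centre of underside. Cards stand on its 12 mm base in slots at x = -70, 0, +70 mm, held in the y-z plane by their side edges in grey guides (tops 67 mm above the table, 1 mm play). Cards come out only upwards; their tops are 106 mm above the table. x points away from the robot, give or take 17 degrees.
- card_b: Bystander card, same shape as the red one but with a WHITE grip bar, in another slot. Origin: middle of its lower edge. Leave in place.
- card_c: Bystander card, same shape but with a BLUE grip bar, in another slot. Origin: middle of its lower edge. Leave in place.
- focus (a point): Focus point of the inspection camera, in empty air 180 mm above the table and 130 mm in front of the front of the lens ring, on the lens axis. x points from the focus to the lens along the axis (25 degrees above level), y is level, z is up and leaning back away from the camera. The card is presented right when its centre is here and its x, y, z run along these x, y, z.
- stand: Fixed camera stand. Origin: on the table below the focus, at a yellow ring (40 mm) on the dark base plate; x level, towards the camera (23 to 63 degrees left of the robot's ahead). Plate 110 x 12 mm, x = -50 to 280. Post radius 15 at x = 225. Camera: black lens ring radius 34, front 130 from the focus; white body 62 x 58, looks 25 degrees (0.436 rad) down, up to 330 mm high. Do not touch.
- jar: Bystander: small round closed jar, 40 mm across, 60 mm high, black cap. Origin: centre of its underside. Leave in place.
- nozzle: Bystander: steel hot-air nozzle, 42 mm square hood 28 mm high with a round neck on top, 55 mm high in all. Origin: centre of its underside. Leave in place.
There are look-alikes about, which are no part of the job. Leave any purple look-alike of the card alone.

How it is judged:
On the way:
1. the red-bar card is held by the fingers, lifted clear of the rack (z of card in the frame of rack above 0.075 m and contact force between the fingers and card above 1 N), for 0.2 s.
At the end, for the whole second after the job is handed in: Red-bar card in the fingers, centre within 20 mm of the focus, component side to the lens and square within 0.2 rad, grip bar up and level within 0.2 rad, at rest, touching neither stand nor rack; other cards, jar and nozzle within 20 mm of their starts (distance between card_center and focus below 0.02 m and angle between the x axis of card and the x axis of focus, either way round below 0.2 rad and angle between the y axis of card and the y axis of focus, either way round below 0.2 rad and angle between card's own x axis and vertical below 1.45 rad and angle between card's own z axis and vertical below 1 rad and height (world z) of card above 0.09 m and contact force between the fingers and card above 1 N and contact force between each of stand, rack and card below 0.1 N and linear speed of card below 0.02 m/s and angular speed of card below 0.2 rad/s and distance of each of card_b, card_c, jar, nozzle from where it was at the start of the episode below 0.02 m); the arm keeps its last pose, push and grip.
It fails at once if the camera or its stand is touched (contact force between stand and anything else above 1 N).
It fails at once if another card, the jar or the nozzle is displaced by more than 20 mm (distance of any of card_b, card_c, jar, nozzle from where it was at the start of the episode above 0.02 m).
It also fails if it takes over 35 s, if anything falls off the work surface, if the arm or the gripper's body presses on something with over 40 N, if the wrist force passes 120 N, or if a joint passes its speed limit or range.

## Working session

There is one attempt and no reset: what is moved stays moved. The work goes in short steps, Python scripts to look and compute and a tool call to move; the robot and the scene stay as the last step left them, time stands still between calls to the robot, and variables do not carry over. Pictures are saved under pics/ and viewed, about 8 in all and at most 12, crops included, and the job is handed in when it is done.

Besides the shell and the picture viewer there is one more tool, called after ">>>" as name(argument=value, ...) on one line, values as JSON. play_rows: Moves the arm, as the interface text tells. Its arguments: {"type":"object","properties":{"steps":{"type":"array"},"force":{"type":"number"}},"required":["steps"]}

```bash
ls; mkdir -p pics
cat > h.py <<'E'
import numpy as np,cv2
from station import ctrl
from scipy.spatial.transform import Rotation as R
def shot(n,f=None):
    c=ctrl.camera(n)
    if f: cv2.imwrite('pics/'+f,c['frame'])
    return c
def K(c):
    f=200/np.tan(np.radians(c['fovy'])/2); return np.array([[f,0,c['cx']],[0,f,c['cy']],[0,0,1.]])
def ray(c,p):
    p=np.array(p,float).reshape(-1,1,2)
    u=cv2.undistortPoints(p,K(c),np.array(c['D'],float)).reshape(-1,2)
    d=np.c_[u[:,0],-u[:,1],-np.ones(len(u))]
    T=np.array(c['world_to_cam']); Rm=T[:3,:3]
    return -Rm.T@T[:3,3], d@Rm
def onz(c,p,z):
    o,d=ray(c,p); return o+d*((z-o[2])/d[:,2])[:,None]
def proj(c,X):
    X=np.array(X,float).reshape(-1,3);T=np.array(c['world_to_cam']);X=X@T[:3,:3].T+T[:3,3]
    X=X*[1,-1,-1]
    return cv2.projectPoints(X,np.zeros(3),np.zeros(3),K(c),np.array(c['D'],float))[0].reshape(-1,2)
E
python3 - <<'E'
from h import *
for n in ['scene','top','wrist']:
    c=shot(n,n+'0.png'); print(n,c['fovy'],c['cx'],c['cy'],c['D'],np.round(c['world_to_cam'],3).tolist())
print(ctrl.get_obs())
E
```

```text
pics
scene 45.85818792906544 319.15602166298345 201.15326501344322 [-0.02435163  0.          0.          0.          0.        ] [[-0.69, 0.724, 0.014, 0.4], [-0.387, -0.385, 0.838, 0.102], [0.612, 0.573, 0.545, -1.532], [0.0, 0.0, 0.0, 1.0]]
top 42.540474643635584 317.31675946213 201.85485994373622 [-0.10798505  0.          0.          0.          0.        ] [[0.023, -1.0, -0.005, -0.045], [0.983, 0.022, 0.18, -0.546], [-0.18, -0.009, 0.984, -1.263], [0.0, 0.0, 0.0, 1.0]]
wrist 58.359015687410135 321.4362151091376 202.21361873206854 [-0.07251985  0.          0.          0.          0.        ] [[0.321, 0.947, -0.002, -0.549], [-0.912, 0.309, -0.271, 0.028], [-0.256, 0.089, 0.963, -0.392], [0.0, 0.0, 0.0, 1.0]]
{'time_s': 0.15, 'qpos': array([ 1.17738067e+00,  3.00320682e-01,  1.52142022e+00,  3.22340700e-05,
        1.32071189e+00, -6.65732408e-02]), 'joint_vel': array([-0.00072086, -0.00063176, -0.00246755, -0.00082797,  0.00121409,
       -0.00119458]), 'tau': array([-6.81562165e-05, -5.31963372e+01, -3.52823675e+01,  7.08020967e-02,
        2.36596417e-02, -9.98275596e-05]), 'ee_pos': array([0.17648543, 0.52070877, 0.2050369 ]), 'eef_rot': array([-3.14150428e+00,  8.56149967e-04,  1.24394596e+00]), 'force': array([ 0.70965134,  0.70471443, -0.89607366]), 'moment': array([-0.01011108,  0.05856077,  0.02373938]), 'grip_width': 0.0941031568006893}
```

View pics/scene0.png

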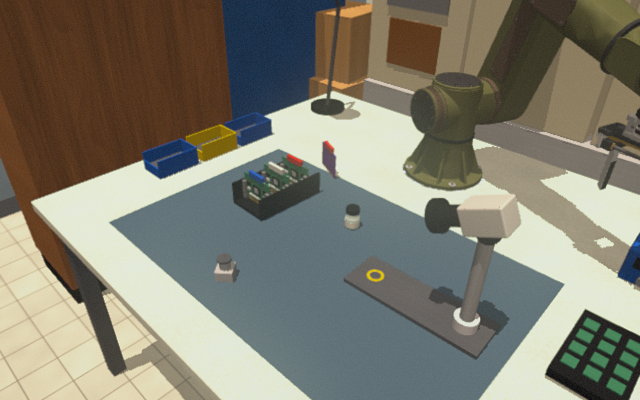

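View pics/top0.png

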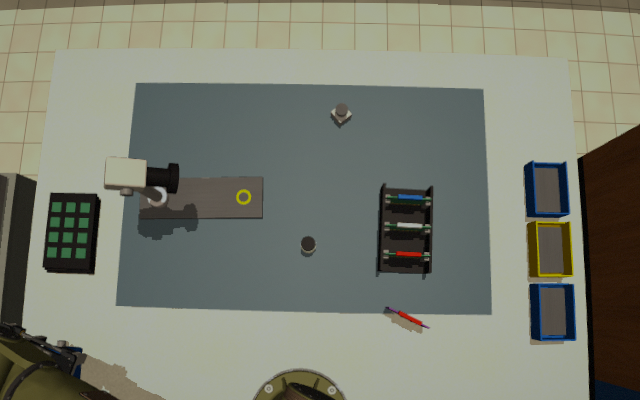

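Candidates for the red-bar card: the rack card nearest the robot at top (408,254), and the purple look-alike standing outside the rack at top (408,317) / scene (328,150). I choose the rack one, at scene ~(295,158). The jar is at top (308,244), the nozzle at (341,114), the ring at (244,197) and the lens front at (178,178).

```bash
cat > m.py <<'E'
from h import *
c=shot('top'); s=shot('scene')
def masks(c):
    h=cv2.cvtColor(c['frame'],cv2.COLOR_BGR2HSV); I=cv2.inRange
    return dict(red=I(h,(0,150,90),(8,255,255))|I(h,(172,150,90),(180,255,255)),
     blue=I(h,(105,150,90),(125,255,255)), yel=I(h,(25,150,120),(35,255,255)), white=I(h,(0,0,170),(180,60,255)))
def comps(m,box):
    z=np.zeros_like(m);x0,y0,x1,y1=box;z[y0:y1,x0:x1]=m[y0:y1,x0:x1]
    return [k.reshape(-1,2) for k in cv2.findContours(z,cv2.RETR_EXTERNAL,cv2.CHAIN_APPROX_NONE)[0] if len(k)>8]
if __name__=='__main__':
    mt,ms=masks(c),masks(s)
    for nm,box,z in [('red',(370,180,440,275),.106),('blue',(370,180,440,275),.106),('white',(385,215,430,240),.106),('yel',(225,180,262,215),.012)]:
        for k in comps(mt[nm],box):
            w=onz(c,k,z)[:,:2].astype(np.float32); r=cv2.minAreaRect(w); print('top',nm,len(k),k.mean(0).round(1),[np.round(x,4) for x in r])
    for nm,box,z in [('red',(270,140,320,175),.106),('blue',(235,160,285,195),.106),('yel',(360,265,390,285),.012)]:
        for k in comps(ms[nm],box):
            w=onz(s,k,z)[:,:2].astype(np.float32); r=cv2.minAreaRect(w); print('scene',nm,len(k),k.mean(0).round(1),[np.round(x,4) for x in r])
    print('plate corners',onz(c,[[263,177],[263,217],[140,217]],.012).round(4).tolist())
    print('plate scene',onz(s,[[374,259],[346,279],[493,331]],.012).round(4).tolist())
    # rack box edges top
    a=np.vstack([cv2.resize(c['frame'][165:285,225:450],None,fx=2.6,fy=2.6,interpolation=3)[:,:585],cv2.resize(s['frame'][135:225,220:350],None,fx=3.2,fy=3.2,interpolation=3).copy()[:,:].copy() if 0 else np.pad(cv2.resize(s['frame'][140:215,225:350],None,fx=3.6,fy=3.6,interpolation=3),((0,0),(0,135),(0,0)))])
    cv2.imwrite('pics/crop1.png',a)
E
python3 m.py
```

```text
top red 54 [408.5 253.5] [array([ 0.4147, -0.2554]), array([0.0605, 0.0103]), np.float64(88.0814)]
top blue 54 [410.2 196.6] [array([ 0.5543, -0.2601]), array([0.0593, 0.011 ]), np.float64(87.892)]
top white 46 [409. 225.] [array([ 0.4839, -0.2571]), array([0.0049, 0.0538]), np.float64(1.1797)]
top yel 41 [243.2 196.6] [array([0.5633, 0.1643]), array([0.0404, 0.0372]), np.float64(2.7049)]
scene red 34 [293.9 159.5] [array([ 0.4299, -0.2451]), array([0.0681, 0.0246]), np.float64(89.2739)]
scene blue 30 [256.1 174.4] [array([ 0.5621, -0.2565]), array([0.0147, 0.0582]), np.float64(2.0643)]
scene yel 39 [374.8 275. ] [array([0.5663, 0.1637]), array([0.034, 0.038]), np.float64(44.4174)]
plate corners [[0.6171, 0.1136, 0.012], [0.5097, 0.109, 0.012], [0.5019, 0.4372, 0.012]]
plate scene [[0.523, 0.1271, 0.012], [0.6233, 0.1252, 0.012], [0.5319, 0.4386, 0.012]]
```

View pics/crop1.png

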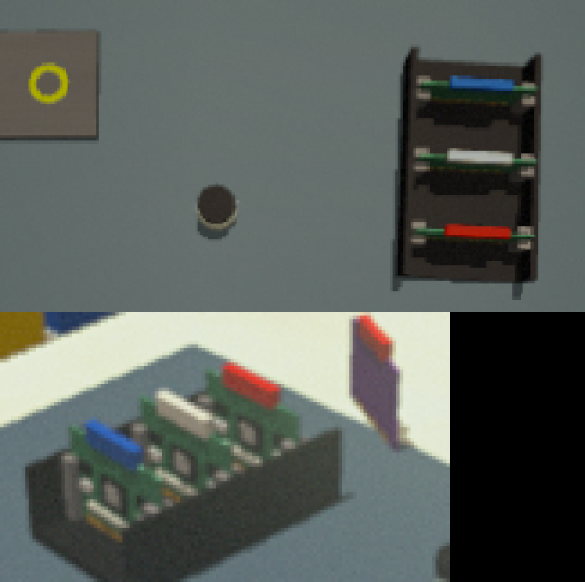

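The crop shows the green board with the red bar in the rack's nearest slot, chips facing away from the robot. The purple one stands outside the rack, so the choice holds. Next I check the stand heading, because the images give about 92° left rather than 23–63°. I also compute the approach.

```bash
cat >> h.py <<'E'
def Rt(yaw,tilt=0):  # card/focus frame: yaw then lean; tool x=card x, z=-card z
    F=R.from_euler('zy',[0,0]) 
    F=R.from_euler('z',yaw)*R.from_euler('y',-tilt)
    return F, F*R.from_euler('x',np.pi)
def rel(p,Rg,p0=None,R0=None):
    o=ctrl.get_obs()
    if p0 is None: p0=np.array(o['ee_pos']); R0=R.from_euler('xyz',o['eef_rot'])
    return np.r_[R0.inv().apply(np.array(p)-p0)*100,(R0.inv()*Rg).as_rotvec()].round(3)
E
python3 - <<'E'
from h import *
from m import c,s
ring=np.array([.5645,.164,0])
a=c['frame'].copy();b=s['frame'].copy()
for yaw,col in [(np.radians(92),(0,255,0))]:
    F,_=Rt(yaw,np.radians(25)); Z,_=Rt(yaw)
    f=ring+[0,0,.18]; t=np.linspace(0,6.283,60)
    L=f+F.apply(np.c_[np.full(60,.13),.034*np.cos(t),.034*np.sin(t)])
    P=ring+Z.apply([[x,y,.012] for x,y in [(-.05,-.055),(-.05,.055),(.28,.055),(.28,-.055)]])
    for img,cam in((a,c),(b,s)):
        for q in (L,P): cv2.polylines(img,[np.int32(proj(cam,q).round())],True,col)
        cv2.circle(img,tuple(np.int32(proj(cam,f)[0])),2,(0,0,255),-1)
cv2.imwrite('pics/ov1.png',np.hstack([cv2.resize(a[150:240,90:290],None,fx=2,fy=2.6),cv2.resize(b[180:360,330:510],(400,400))[:234*1] if 0 else cv2.resize(b[180:360,330:510],(234,234))]))
cv2.imwrite('pics/ov1.png',np.hstack([cv2.resize(a[150:240,90:270],(400,200)),cv2.resize(b[180:360,330:510],(200,200))]) if 0 else np.vstack([cv2.resize(a[150:230,90:280],(760,320)),np.pad(cv2.resize(b[185:355,340:500],(256,272)),((0,0),(0,504),(0,0)))]))
Zr,G=Rt(-.034)
print('mid',rel([.33,.1,.25],R.from_euler('z',.6)*R.from_euler('x',np.pi)))
print('above',rel([.4147,-.2554,.17],G))
E
```

```text
mid [-34.932  28.043  -4.459   0.      0.      0.644]
above [-65.871  47.472   3.55    0.      0.      1.278]
```

View pics/ov1.png

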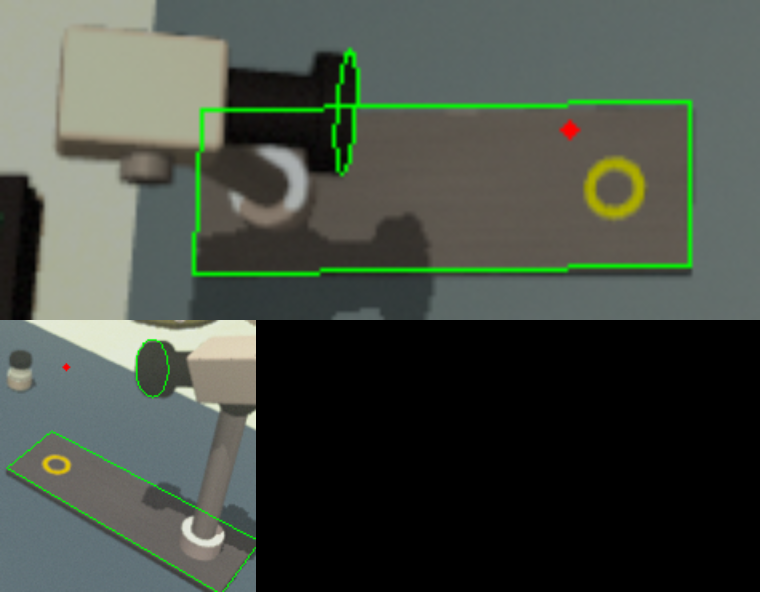

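The overlay fits in both views: plate, ring and lens ring agree with a heading of 92°. Now moving over the card.

>>> play_rows(steps=[[[-12, 10, -4, 0, 0, 0.2, 0.45], [-25, 20, -4.5, 0, 0, 0.45, 0.45], [-34.9, 28, -4.5, 0, 0, 0.64, 0.45], [-34.9, 28, -4.5, 0, 0, 0.64, 0.45], [-34.9, 28, -4.5, 0, 0, 0.64, 0.45], [-34.9, 28, -4.5, 0, 0, 0.64, 0.45], [-34.9, 28, -4.5, 0, 0, 0.64, 0.45], [-34.9, 28, -4.5, 0, 0, 0.64, 0.45], [-34.9, 28, -4.5, 0, 0, 0.64, 0.45], [-34.9, 28, -4.5, 0, 0, 0.64, 0.45], [-45, 34, -2, 0, 0, 0.9, 0.45], [-55, 40, 0, 0, 0, 1.1, 0.45], [-65.9, 47.5, 3.5, 0, 0, 1.278, 0.45], [-65.9, 47.5, 3.5, 0, 0, 1.278, 0.45], [-65.9, 47.5, 3.5, 0, 0, 1.278, 0.45], [-65.9, 47.5, 3.5, 0, 0, 1.278, 0.45], [-65.9, 47.5, 3.5, 0, 0, 1.278, 0.45], [-65.9, 47.5, 3.5, 0, 0, 1.278, 0.45], [-65.9, 47.5, 3.5, 0, 0, 1.278, 0.45], [-65.9, 47.5, 3.5, 0, 0, 1.278, 0.45]]], force=25)

```text
time_s: 2.02
ee_pos: [0.4148, -0.2586, 0.1697]
eef_rot: [3.141, 0.0, -0.035]
force: [1.0, -0.1, 0.6]
grip_width: 0.0422
```

Run:
```python
from h import *
from m import masks,comps
c=shot('wrist','w1.png')
_,G=Rt(-.034)
print(ctrl.get_obs()['ee_pos'],ctrl.get_obs()['grip_width'],'above',rel([.4147,-.2554,.17],G),'down',rel([.4147,-.2554,.078],G))
for k in comps(masks(c)['red'],(0,0,640,400)):
    r=cv2.minAreaRect(onz(c,k,.106)[:,:2].astype(np.float32)); print(len(k),k.mean(0),r)
```

```text
[ 0.41447094 -0.2570359   0.16945698] 0.04221067643644096 above [ 0.017 -0.164 -0.054 -0.001  0.002 -0.002] down [ 3.300e-02 -1.570e-01  9.146e+00 -1.000e-03  2.000e-03 -2.000e-03]
183 [129.38797814 215.72677596] ((0.27483850717544556, -0.25530093908309937), (0.0616300106048584, 0.014406288042664528), 64.38194274902344)
187 [323.31016043 209.26203209] ((0.4161258041858673, -0.25467759370803833), (0.06129397451877594, 0.009446696378290653), 87.63829803466797)
```

View pics/w1.png

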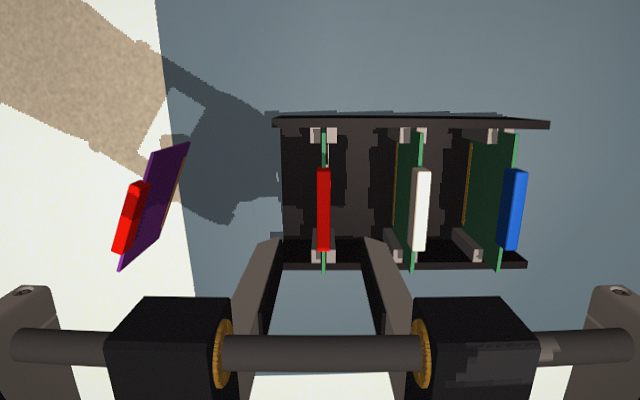

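The red bar is at wrist pixel (323,209), between the open fingers at (265,250) and (380,250). The purple card is at (140,215), well outside. The wrist fix agrees with the top camera within 1.5 mm. Descending and gripping.

>>> play_rows(steps=[[[0.1, -0.2, 2, 0, 0, 0, 0.45], [0.1, -0.2, 4.5, 0, 0, 0, 0.45], [0.1, -0.2, 6.5, 0, 0, 0, 0.45], [0.1, -0.2, 8, 0, 0, 0, 0.45], [0.1, -0.2, 8.8, 0, 0, 0, 0.45], [0.1, -0.2, 9.1, 0, 0, 0, 0.45], [0.1, -0.2, 9.1, 0, 0, 0, 0.45], [0.1, -0.2, 9.1, 0, 0, 0, 0], [0.1, -0.2, 9.1, 0, 0, 0, 0], [0.1, -0.2, 9.1, 0, 0, 0, 0], [0.1, -0.2, 9.1, 0, 0, 0, 0], [0.1, -0.2, 9.1, 0, 0, 0, 0], [0.1, -0.2, 9.1, 0, 0, 0, 0], [0.1, -0.2, 9.1, 0, 0, 0, 0]]], force=30)

```text
time_s: 3.33
ee_pos: [0.4156, -0.2551, 0.0787]
eef_rot: [-3.141, 0.001, -0.037]
force: [0.7, 0.6, 2.4]
grip_width: 0.0096
```

>>> play_rows(steps=[[[0, 0, -0.4, 0, 0, 0, 0], [0, 0, -1, 0, 0, 0, 0], [0, 0, -2, 0, 0, 0, 0], [0, 0, -3, 0, 0, 0, 0], [0, 0, -4.2, 0, 0, 0, 0], [0, 0, -5.6, 0, 0, 0, 0], [0, 0, -7, 0, 0, 0, 0], [0, 0, -8.5, 0, 0, 0, 0], [0, 0, -10, 0, 0, 0, 0], [0, 0, -11.5, 0, 0, 0, 0], [0, 0, -13, 0, 0, 0, 0], [0, 0, -14.5, 0, 0, 0, 0], [0, 0, -15.5, 0, 0, 0, 0], [0, 0, -16, 0, 0, 0, 0], [0, 0, -16, 0, 0, 0, 0], [0, 0, -16, 0, 0, 0, 0]]])

```text
time_s: 4.67
ee_pos: [0.4156, -0.2551, 0.2384]
eef_rot: [-3.141, 0.001, -0.037]
force: [-0.6, 0.2, -2.2]
grip_width: 0.0097
```

Run:
```python
from h import *
o=ctrl.get_obs();print(o['ee_pos'],o['eef_rot'],o['grip_width'],o['force'],o['qpos'].round(2))
yaw=np.radians(92);F,G=Rt(yaw,np.radians(25))
f=np.array([.5645,.164,.18])
T=f+F.apply([0,0,.04-.019])
print('T',T)
p0=np.array(o['ee_pos']);R0=R.from_euler('xyz',o['eef_rot'])
# waypoint: same tool down, clear of stand, then final
for p,y,t in [([.43,-.10,.25],.4,0),([.47,0,.25],1.0,.1),([.53,.06,.24],1.606,.3),(T-F.apply([.04,0,0]),yaw,.436),(T,yaw,.436)]:
    print(rel(p,Rt(y,t)[1],p0,R0),np.round(p,3))
a=shot('scene')['frame'][60:260,200:460]; cv2.imwrite('pics/lift.png',cv2.resize(a,None,fx=2.5,fy=2.5))
```

```text
[ 0.41564165 -0.25509993  0.23840605] [-3.14083220e+00  1.34965346e-03 -3.65970038e-02] 0.009656700739332459 [-0.59283651  0.16649843 -2.17571946] [-0.63  0.14  1.64 -0.    1.36 -0.59]
T [0.56480973 0.15513042 0.19903246]
[ 8.6600e-01 -1.5553e+01 -1.1490e+00 -1.0000e-03  1.0000e-03 -4.3700e-01] [ 0.43 -0.1   0.25]
[  4.497 -25.693  -1.146   0.05    0.092  -1.036] [0.47 0.   0.25]
[ 10.275 -31.907  -0.149   0.245   0.23   -1.629] [0.53 0.06 0.24]
[ 13.672 -37.921   5.638   0.356   0.333  -1.614] [0.566 0.119 0.182]
[ 13.411 -41.538   3.951   0.356   0.333  -1.614] [0.565 0.155 0.199]
```

View pics/lift.png

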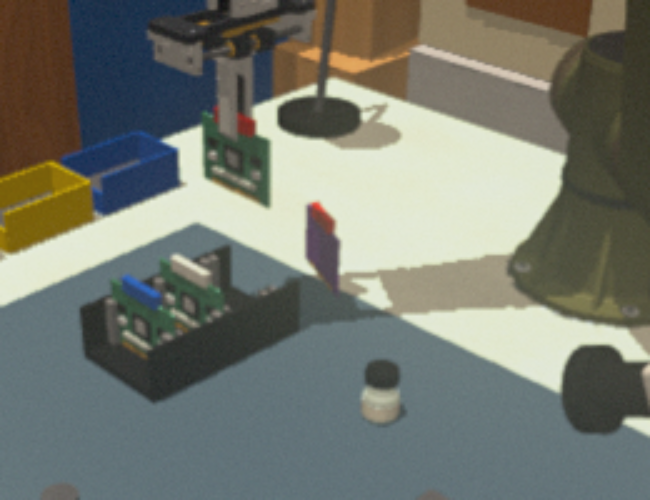

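The card is held level, clear of the rack, chips facing away from the robot; the other two are still in place. Now carrying it towards the camera.

>>> play_rows(steps=[[[0, -0.6, -0.1, 0, 0, -0.03, 0], [0.1, -1.8, -0.2, 0, 0, -0.08, 0], [0.2, -3.5, -0.4, 0, 0, -0.14, 0], [0.3, -5.5, -0.6, 0, 0, -0.2, 0], [0.5, -8, -0.8, 0, 0, -0.27, 0], [0.6, -10.5, -1, 0, 0, -0.34, 0], [0.9, -13, -1.1, 0, 0, -0.41, 0], [1.4, -15.5, -1.1, 0, 0, -0.5, 0], [2, -18, -1.1, 0.01, 0.02, -0.6, 0], [2.8, -20.5, -1.1, 0.02, 0.04, -0.7, 0], [3.6, -23, -1.1, 0.03, 0.06, -0.82, 0], [4.5, -25.2, -1.1, 0.05, 0.09, -0.94, 0], [5.5, -27, -1, 0.08, 0.12, -1.06, 0], [6.5, -28.5, -0.9, 0.12, 0.15, -1.18, 0], [7.5, -29.8, -0.7, 0.16, 0.18, -1.3, 0], [8.5, -30.8, -0.5, 0.2, 0.2, -1.42, 0], [9.5, -31.5, -0.3, 0.23, 0.22, -1.53, 0], [10.2, -31.9, -0.1, 0.245, 0.23, -1.6, 0], [10.3, -31.9, -0.1, 0.245, 0.23, -1.63, 0], [10.3, -31.9, -0.1, 0.245, 0.23, -1.63, 0]]])

```text
time_s: 6.38
ee_pos: [0.53, 0.0603, 0.2381]
eef_rot: [-3.139, -0.301, 1.609]
force: [0.2, -0.6, -2.8]
grip_width: 0.0095
```

Run:
```python
from h import *
o=ctrl.get_obs();print(o['ee_pos'],o['eef_rot'],o['grip_width'],o['force'],o['qpos'].round(2))
F,G=Rt(np.radians(92),np.radians(25)); T=np.array([.5645,.164,.18])+F.apply([0,0,.021])
print(rel(T-F.apply([.04,0,0]),G),rel(T,G))
```

```text
[0.53004836 0.06033921 0.23806714] [-3.13946923 -0.30118894  1.60906866] 0.009544357184290808 [ 0.22319966 -0.55242702 -2.76823928] [-0.11  0.25  1.54  0.3   1.41 -1.77]
[ 3.797e+00  3.839e+00  7.029e+00 -3.000e-03  1.350e-01  3.000e-03] [ 7.761e+00  3.850e+00  6.490e+00 -3.000e-03  1.350e-01  3.000e-03]
```

>>> play_rows(steps=[[[0.3, 0.3, 0.5, 0, 0.01, 0, 0], [0.8, 0.8, 1.4, 0, 0.03, 0, 0], [1.4, 1.4, 2.6, 0, 0.05, 0, 0], [2, 2, 3.8, 0, 0.075, 0, 0], [2.7, 2.7, 5, 0, 0.1, 0, 0], [3.4, 3.3, 6.1, 0, 0.12, 0, 0], [4.2, 3.7, 6.8, 0, 0.135, 0, 0], [5.1, 3.8, 6.8, 0, 0.135, 0, 0], [6, 3.8, 6.7, 0, 0.135, 0, 0], [6.8, 3.8, 6.6, 0, 0.135, 0, 0], [7.4, 3.8, 6.5, 0, 0.135, 0, 0], [7.7, 3.8, 6.5, 0, 0.135, 0, 0], [7.8, 3.8, 6.5, 0, 0.135, 0, 0], [7.8, 3.8, 6.5, 0, 0.135, 0, 0], [7.8, 3.8, 6.5, 0, 0.135, 0, 0]]])

```text
time_s: 7.63
ee_pos: [0.5643, 0.1553, 0.1991]
eef_rot: [-3.139, -0.436, 1.609]
force: [0.8, 0.5, -1.1]
grip_width: 0.01
```

Run:
```python
from h import *
from m import c,s
o=ctrl.get_obs();print(o['time_s'],o['ee_pos'],o['eef_rot'],o['grip_width'],o['force'])
F,G=Rt(np.radians(92),np.radians(25)); f=np.array([.5645,.164,.18]); print(rel(f+F.apply([0,0,.021]),G))
Q=f+F.apply([[0,-.055,-.045],[0,.055,-.045],[0,.055,.035],[0,-.055,.035]])
out=[]
for cam,box in((s,(320,100,520,300)),(c,(150,110,350,310))):
    a=cam['frame']; p=(proj(cam,Q)-box[:2])*1.95*1.0
    b=cv2.resize(a[box[1]:box[3],box[0]:box[2]],(390,390)); b2=b.copy()
    cv2.polylines(b2,[np.int32(p)],True,(0,0,255)); out.append(b2)
cv2.imwrite('pics/fin.png',np.hstack(out))
```

```text
7.7333 [0.56431982 0.1551768  0.19896532] [-3.13924696 -0.43605264  1.60830469] 0.009882437659537571 [-0.18006829  0.09582022 -1.78392655]
[-0.003  0.049 -0.009 -0.003  0.     0.002]
```

View pics/fin.png

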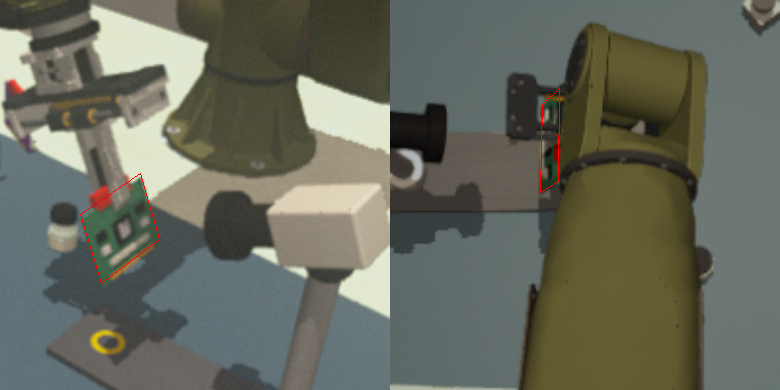

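The card fills the wanted outline in both views to within a few pixels, chips facing the lens. The gap to the camera is clear, and the jar and nozzle look unmoved. Let it settle, then hand in.

>>> play_rows(steps=[[[0, 0, 0, 0, 0, 0, 0], [0, 0, 0, 0, 0, 0, 0], [0, 0, 0, 0, 0, 0, 0], [0, 0, 0, 0, 0, 0, 0]]])

```text
time_s: 8.07
ee_pos: [0.5643, 0.1551, 0.1989]
eef_rot: [-3.139, -0.436, 1.608]
force: [0.5, 0.5, -2.3]
grip_width: 0.0094
```

Run:
```python
from h import *
from m import c,masks,comps
for nm,box in [('blue',(370,180,440,212)),('white',(385,215,430,240))]:
    for k in comps(masks(c)[nm],box): print(nm,k.mean(0).round(1))
o=ctrl.get_obs();print(o['ee_pos'],abs(o['joint_vel']).max(),o['grip_width'])
print(ctrl.hand_in())
```

```text
blue [410.2 196.6]
white [409.  224.8]
[0.56430128 0.15516329 0.19894673] 0.0012460136915948027 0.00970255589123411
the job is handed in; nothing more can be done
None
```

I pulled the red-bar card out of the slot nearest the robot and carried it to the inspection camera. I handed the job in at about 8 s with the card still held at the focus, chips to the lens and leaning back 25°. No verdict was reported.

**Last checks:**
- **Position:** the tool was within about 0.5 mm and 0.003 rad of its computed target.
- **Fit to the focus:** in the scene view the card matched the wanted outline to a few pixels, roughly 4 mm at the top. The arm mostly hid it from the top camera, though the part in view agreed.
- **At rest:** joint speeds were almost zero (0.001 rad/s at most), with the fingers closed to about 9.7 mm on the 10 mm bar.
- **Other items:** the white and blue cards had not shifted in the top view. The nozzle and jar looked unmoved in the pictures, but I did not measure them again.

**One disagreement:** the description puts the stand's heading at 23 to 63° left of ahead, but both cameras showed about 92°. I used the measured value; it matched the plate, ring and lens outlines in both views.

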